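# Sleeve the microscope lenses and put them away on the shelf

## Task

Put the microscope lenses away: slide a protective sleeve of the right length fully down over each upright lens (tall sleeve on tall lens, short on short) before lifting that lens off the bench. Then stand all the sleeved lenses on the low white shelf in one straight, close row along the middle of the board, about a finger's width between neighbours, with any tall ones at the left end as the robot sees it. Keep the lenses upright, and do not disturb the other labware; spare sleeves are not needed.

Things in the scene. Friction and masses are not known exactly. Their poses are not given: they have to be found in the camera images.
- tall_lens_1: Tall microscope lens upright on its storage foot, one loose piece of about 0.16 kg: grey plastic foot 42 mm across, 20 mm high; on it a steel barrel 26 mm across that rises 40 mm above the foot (total height 60 mm), the last 9 mm tapering to a 16 mm nose. Origin: centre of the foot's underside; z up. To carry it, grip the foot low down from above. May be absent.
- tall_lens_2: Tall microscope lens upright on its storage foot, one loose piece of about 0.16 kg: grey plastic foot 42 mm across, 20 mm high; on it a steel barrel 26 mm across that rises 40 mm above the foot (total height 60 mm), the last 9 mm tapering to a 16 mm nose. Origin: centre of the foot's underside; z up. To carry it, grip the foot low down from above. May be absent.
- short_lens_1: Short microscope lens upright on its storage foot, one loose piece of about 0.16 kg: grey plastic foot 42 mm across, 20 mm high; on it a steel barrel 26 mm across that rises 26 mm above the foot (total height 46 mm), the last 9 mm tapering to a 16 mm nose. Origin: centre of the foot's underside; z up. To carry it, grip the foot low down from above. May be absent.
- short_lens_2: Short microscope lens upright on its storage foot, one loose piece of about 0.16 kg: grey plastic foot 42 mm across, 20 mm high; on it a steel barrel 26 mm across that rises 26 mm above the foot (total height 46 mm), the last 9 mm tapering to a 16 mm nose. Origin: centre of the foot's underside; z up. To carry it, grip the foot low down from above. May be absent.
- short_lens_3: Short microscope lens upright on its storage foot, one loose piece of about 0.16 kg: grey plastic foot 42 mm across, 20 mm high; on it a steel barrel 26 mm across that rises 26 mm above the foot (total height 46 mm), the last 9 mm tapering to a 16 mm nose. Origin: centre of the foot's underside; z up. To carry it, grip the foot low down from above. May be absent.
- tall_sleeve_1: Tall sleeve: plain aluminium tube standing on end, open at both ends, 42 mm long, 37 mm outside, 29 mm inside diameter, 40 g, loose. Slid over a tall lens's barrel (1.5 mm play all round) it rests on the foot, 20 mm above the foot's underside, and ends 2 mm above the nose. Not fixed to the lens: lifting it lifts only the sleeve. Origin: centre of its lower end; z along the tube.
- tall_sleeve_2: Tall sleeve: plain aluminium tube standing on end, open at both ends, 42 mm long, 37 mm outside, 29 mm inside diameter, 40 g, loose. Slid over a tall lens's barrel (1.5 mm play all round) it rests on the foot, 20 mm above the foot's underside, and ends 2 mm above the nose. Not fixed to the lens: lifting it lifts only the sleeve. Origin: centre of its lower end; z along the tube.
- short_sleeve_1: Short sleeve: plain aluminium tube standing on end, open at both ends, 28 mm long, 37 mm outside, 29 mm inside diameter, 40 g, loose. Slid over a short lens's barrel (1.5 mm play all round) it rests on the foot, 20 mm above the foot's underside, and ends 2 mm above the nose. Not fixed to the lens: lifting it lifts only the sleeve. Origin: centre of its lower end; z along the tube.
- short_sleeve_2: Short sleeve: plain aluminium tube standing on end, open at both ends, 28 mm long, 37 mm outside, 29 mm inside diameter, 40 g, loose. Slid over a short lens's barrel (1.5 mm play all round) it rests on the foot, 20 mm above the foot's underside, and ends 2 mm above the nose. Not fixed to the lens: lifting it lifts only the sleeve. Origin: centre of its lower end; z along the tube.
- short_sleeve_3: Short sleeve: plain aluminium tube standing on end, open at both ends, 28 mm long, 37 mm outside, 29 mm inside diameter, 40 g, loose. Slid over a short lens's barrel (1.5 mm play all round) it rests on the foot, 20 mm above the foot's underside, and ends 2 mm above the nose. Not fixed to the lens: lifting it lifts only the sleeve. Origin: centre of its lower end; z along the tube.
- shelf_top (a point): Middle of the upper face of the low white bench-top shelf, 50 mm above the bench. The board is 120 mm deep and 300 mm long, open above and all round, fixed. x: across the board, away from the robot; y: along the board, to the robot's left; z up. It may be turned a little (within 7 degrees).
- stain_jar: Small closed jar, 38 mm across, 52 mm high, loose, among the lenses. Bystander. Origin: centre of its underside.
- petri_dish: Closed glass dish, 56 mm across, 15 mm high, loose, among the lenses. Bystander. Origin: centre of its underside.
- wash_bottle: White bottle, 64 mm across, 170 mm high, to the left of the lenses. Bystander. Origin: centre of its underside.
- oil_bottle: Small amber bottle, 32 mm across, 70 mm high, to the left of the lenses. Bystander. Origin: centre of its underside.
Mind the look-alikes: they are no part of the job. Leave any green or pink look-alike of the short_lens_1 alone.

How it is judged:
By the outcome, as a careful person would: the job done as asked, in the order asked, and still so for the second after the job is handed in, with the robot touching nothing.
Of tall_lens_1, tall_lens_2, short_lens_1, short_lens_2, short_lens_3 only 3 to 5 are there at a start; the rules pass over those that are not, and their reading is None.
At some moment in a run one of tall_lens_1, tall_lens_2, short_lens_1, short_lens_2, short_lens_3, tall_sleeve_1, tall_sleeve_2, short_sleeve_1, short_sleeve_2, short_sleeve_3 may be knocked a few centimetres aside while the robot is not near it.
It also fails if it takes over 210 s, if anything falls off the work surface, if the arm or the gripper's body presses on something with over 40 N, if the wrist force passes 120 N, or if a joint passes its speed limit or range.

## Robot

A 6-joint arm with a two-finger parallel gripper is mounted at the origin on the work surface. World frame = base frame: x ahead of the robot, y to its left, z up, the work surface at z = 0. Lengths are in m, angles in rad, forces in N, time in s.
With the tool pointing down it reaches from about 0.25 to 0.775 m from the base axis. Payload 4 kg.
Tool frame: the origin (TCP) lies on the centre line of the jaws, within the pads' length; the fingertips stand robot.tips_ahead ahead of it and the grasp point (between the pads) lies 8 mm behind it (robot.tips_ahead is the distance from the TCP to the fingertips, in m); z points along the fingers, y is the line along which they close (so a half turn about z gives the same grasp; the last joint's range is limited). The gripper opens to 94 mm and grips with 3 to 60 N. Pads are 16 mm wide; open, the fingers measure 119 mm over their backs; the gripper's body (75 mm by 177 mm) begins 78 mm behind the grasp point.
Start: joints at [1.038, 0.087, 1.371, -0, 1.684, -0.103], TCP at [0.229, 0.5, 0.217] pointing down, gripper open.
Joint ranges: [-3.1, 3.1], [-0.76, 2.03], [0.27, 2.55], [-1.08, 4.22], [0.17, 2.65], [-2.57, 2.57]. Speed limits (rad/s): [2.79, 2.79, 3.14, 3.14, 3.14, 3.14].

## Interface

Orientations are given as [roll, pitch, yaw] about the fixed x, y, z axes, in that order (R = Rz(yaw) Ry(pitch) Rx(roll)).
In Python, from bench import robot, snapshot, close_job, spotter gives the robot as it stands. The module is installed in compiled form; this text tells all that it offers.
- The arm moves only by the tool servo_tool, never from a script. Its argument "commands" is one flat list of numbers, 7 for each row, row after row: the shift along the tool's x, y, z in m, then the turn, a rotation vector about the tool's x, y, z in degrees, then the finger opening in m, from 0 to 0.094. In form: [x, y, z, ax, ay, az, grip, x, y, z, ax, ay, az, grip, ...]. A call has 1 to 10 rows; each row is the pose to reach, as a shift and turn from the pose commanded when the call began, along the tool's axes at that moment; what a row does not reach only later rows make up. A row lasts 1/8 s, in which the tool goes at most 62.5 mm and 10.7 degrees, less where a joint would pass 70% of its speed; a pose out of reach is approached as far as the arm can. A call with a gripper value outside its range is refused whole. The fingers move at their own pace and stop on an object; the grip force is fixed at half the most. Time passes only in rows, so rows that repeat a pose let the fingers close. It gives the time, the measured TCP pose, the force, the opening and the grip force at its end, in the units of the state.
- robot.get_obs(): the state, without advancing time (a new reading comes with each control period).
- snapshot(name): name is "scene" or "top"; returns a dict with "img" (400x640x3 uint8, blue, green, red), "camera_matrix" (3x3 intrinsics, pixels), "extrinsics" (4x4, takes a point from camera to world coordinates). Camera axes: x right, y down, z forward; pixel columns grow to the right and rows downward; lengths in m; the calibration is good to about 2 mm. A picture is of the moment at which its call begins. There is no depth.
- close_job(): hands the job in; it is judged then, once.
Trained networks look in a picture, given as the dict that the camera call returned (one of the last four; its "shot" number tells which), for a name from the list of things; names that differ only in an ending like _2 or _b are one class to them, and where a whole thing is asked for, a point or a joint stands for the part that bears it (a point fixed in the world has none). Each returns a list of dicts, best first, with "conf" (0 to 1); they miss things now and then, are a little off and sometimes report something else, mostly with a low value. They report only what shows in the picture. A call takes as long as a camera call. They do not tell look-alikes from the thing itself.
- spotter.trace(name, picture): "region" (400x640 bool, what is visible of it) and "box" ([left, top, width, height] in pixels, round what is visible of it).
The state is a dict: "time": time; "joint_positions": joint angles; "qvel": joint speeds; "joint_torque": joint torques, N m; "tool_pos": TCP position; "ee_rot": TCP orientation; "wrist_force": force on the tool from outside, world axes, zero at the start; "wrist_torque": the same for the moment, N m; "width": finger opening in m; "finger_force": force on a finger pad.
Only numpy, scipy, OpenCV 4.12 (cv2) and the standard library are available. Lean on these libraries where they do the work, as an engineer would, in place of code of your own. Each camera call takes 0.05 s, during which the arm holds its last target. There are 200 camera calls.

## Working session

There is one attempt and no reset: what is moved stays moved. The work goes in short steps, Python scripts to look and compute and a tool call to move; the robot and the scene stay as the last step left them, time stands still between calls to the robot, and variables do not carry over. Pictures are saved under pics/ and viewed, at most 14 in all, crops included, and the job is handed in when it is done.

Besides the shell and the picture viewer there is one more tool, called after ">>>" as a command line: name --argument value ..., lists and objects as JSON in quotes. servo_tool: Moves the arm, as the interface text tells. Its arguments: {"type":"object","properties":{"commands":{"type":"array","items":{"type":"number"}}},"required":["commands"]}

```bash
mkdir -p pics; cat > h.py <<'E'
import numpy as np, cv2
from bench import robot, snapshot, close_job, spotter
def pix(s,p):
    K=s["camera_matrix"];T=np.linalg.inv(np.array(s["extrinsics"]))
    c=T[:3,:3]@np.array(p)+T[:3,3]; u=K@c; return u[:2]/u[2]
def ray(s,uv,z):
    K=s["camera_matrix"];T=np.array(s["extrinsics"])
    d=T[:3,:3]@np.linalg.inv(K)@np.array([uv[0],uv[1],1.]); o=T[:3,3]
    return o+d*(z-o[2])/d[2]
E
python3 - <<'E'
from h import *
o=robot.get_obs(); print({k:np.round(v,3) for k,v in o.items()}, robot.tips_ahead)
for n in("scene","top"):
    s=snapshot(n); cv2.imwrite(f"pics/{n}0.png",cv2.resize(s["img"],(800,500)))
    print(n,np.round(s["camera_matrix"],1).tolist(),np.round(s["extrinsics"],3).tolist())
    for c in "tall_lens_1 short_lens_1 tall_sleeve_1 short_sleeve_1 shelf_top stain_jar petri_dish wash_bottle oil_bottle".split():
        for d in spotter.trace(c,s):
            b=d["box"]; print(c,round(d["conf"],2),b, int(d["region"].sum()))
E
```

```text
{'time': np.float64(0.0), 'joint_positions': array([ 1.038,  0.088,  1.372, -0.   ,  1.684, -0.103]), 'qvel': array([-0.   ,  0.   ,  0.001,  0.   , -0.   , -0.001]), 'joint_torque': array([-0.0000e+00, -3.4019e+01, -3.0243e+01,  7.2000e-02,  3.3000e-02,
       -0.0000e+00]), 'tool_pos': array([0.229, 0.5  , 0.215]), 'ee_rot': array([-3.139, -0.   ,  2.712]), 'wrist_force': array([ 0.185,  0.777, -0.663]), 'wrist_torque': array([ 0.043,  0.04 , -0.031]), 'finger_force': np.float64(0.0), 'width': np.float64(0.094)} 0.011
scene [[517.3, 0.0, 309.2], [0.0, 517.3, 201.8], [0.0, 0.0, 1.0]] [[0.731, 0.469, -0.496, 1.186], [0.682, -0.493, 0.539, -0.637], [0.008, -0.733, -0.681, 1.021], [0.0, 0.0, 0.0, 1.0]]
tall_lens_1 0.84 [236.8, 227.4, 16.2, 23.9] 288
tall_lens_1 0.71 [222.5, 276.2, 17.7, 26.3] 318
tall_lens_1 0.32 [199.2, 260.7, 15.9, 15.9] 280
short_lens_1 0.84 [198.0, 260.1, 15.7, 18.6] 237
short_lens_1 0.79 [308.9, 180.9, 15.5, 18.2] 228
short_lens_1 0.71 [273.2, 163.9, 13.9, 21.1] 218
short_lens_1 0.47 [311.3, 156.5, 9.4, 22.5] 180
short_lens_1 0.45 [274.8, 186.3, 11.2, 18.5] 194
sh
[... 924 characters left out ...]
, 215.9, 13.4, 11.9] 49
tall_lens_1 0.47 [424.4, 185.8, 11.3, 14.6] 187
short_lens_1 0.69 [422.0, 215.4, 16.0, 16.3] 179
short_lens_1 0.63 [252.9, 243.3, 12.1, 13.1] 157
short_lens_1 0.62 [312.3, 238.7, 14.6, 12.6] 158
short_lens_1 0.6 [281.5, 221.6, 14.5, 12.7] 160
short_lens_1 0.44 [288.6, 261.4, 18.3, 15.7] 189
short_lens_1 0.3 [172.1, 176.5, 13.1, 11.4] 146
tall_sleeve_1 0.69 [230.6, 180.6, 10.0, 16.1] 89
short_sleeve_1 0.56 [232.0, 220.6, 10.4, 11.4] 85
short_sleeve_1 0.4 [378.7, 180.7, 15.8, 10.9] 79
shelf_top 0.75 [320.0, 117.5, 111.2, 46.4] 4323
stain_jar 0.66 [331.7, 180.2, 11.2, 16.7] 159
petri_dish 0.86 [469.8, 218.6, 19.2, 20.4] 305
wash_bottle 0.56 [123.7, 210.8, 40.2, 22.8] 761
```

```bash
python3 - <<'E'
from h import *
a=cv2.imread("pics/scene0.png")
for n,(x0,x1,y0,y1,k) in {"scene":(130,430,80,350,2),"top":(120,500,100,290,2)}.items():
    s=snapshot(n); i=s["img"][y0:y1,x0:x1]; i=cv2.resize(i,None,fx=k*1.0,fy=k*1.0,interpolation=cv2.INTER_CUBIC); cv2.imwrite(f"pics/{n}1.png",i); print(i.shape)
E
```

```text
(540, 600, 3)
(380, 760, 3)
```

View pics/scene1.png

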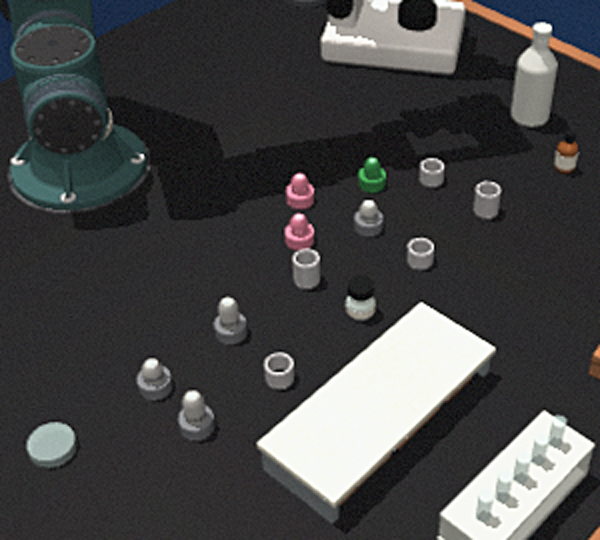

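View pics/top1.png

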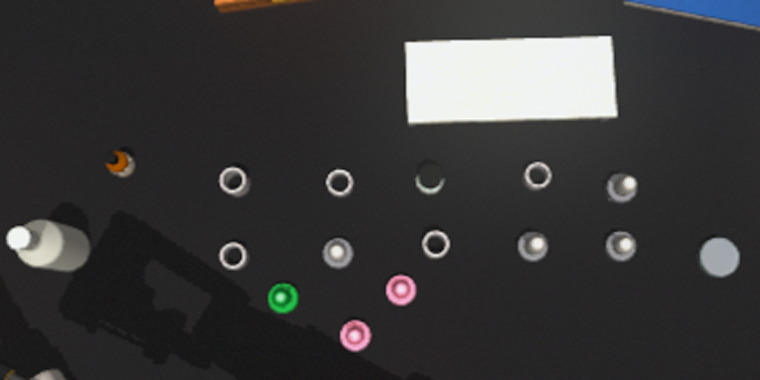

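```bash
cat >> h.py <<'E'
S={"TS":[(0,.0185),(.042,.0185)],"SS":[(0,.0185),(.028,.0185)],
"TL":[(0,.021),(.02,.021),(.051,.013),(.06,.008)],"SL":[(0,.021),(.02,.021),(.037,.013),(.046,.008)],
"TLS":[(0,.021),(.02,.021),(.02,.0185),(.062,.0185)],"SLS":[(0,.021),(.02,.021),(.02,.0185),(.048,.0185)]}
A=np.linspace(0,2*np.pi,24,endpoint=False)
def model(s,k,x,y,z0=0):
    m=np.zeros((1600,2560),np.uint8); prof=S[k]
    for (za,ra),(zb,rb) in zip(prof,prof[1:]):
        P=[pix(s,(x+r*np.cos(a),y+r*np.sin(a),z0+z)) for z,r in((za,ra),(zb,rb)) for a in A]
        cv2.fillConvexPoly(m,cv2.convexHull(np.round((np.array(P)+.5)*4).astype(np.int32)),1)
    return m
def mask(s,thr=50):
    g=s["img"].max(2).astype(np.uint8); g=cv2.resize(g,None,fx=4,fy=4,interpolation=cv2.INTER_LINEAR)
    g=cv2.GaussianBlur(g,(0,0),3); m=(g>thr).astype(np.uint8)
    c,_=cv2.findContours(m,cv2.RETR_EXTERNAL,cv2.CHAIN_APPROX_NONE)
    out=[]
    for q in c:
        M=cv2.moments(q)
        if M["m00"]>400: out.append((M["m10"]/M["m00"],M["m01"]/M["m00"],M["m00"]))
    return np.array(out)
def fit(shots,k,x,y,z0=0,masks=None):
    masks=masks or [mask(s) for s in shots]; p=np.array([x,y],float)
    for it in range(4):
        J=[];r=[];inf=[]
        for s,b in zip(shots,masks):
            m=model(s,k,*p,z0); M=cv2.moments(m,True); c=np.array([M["m10"],M["m01"]])/M["m00"]
            d=np.linalg.norm(b[:,:2]-c,axis=1)+ 30*abs(np.log(b[:,2]/M["m00"])); i=d.argmin()
            r+=list((b[i,:2]-c)/4); inf.append(round(b[i,2]/M["m00"],2))
            q=pix(s,(*p,z0+.02)); J+=[*np.stack([(pix(s,(p[0]+.001,p[1],z0+.02))-q),(pix(s,(p[0],p[1]+.001,z0+.02))-q)],1)*1000]
        J=np.array(J);r=np.array(r); p=p+np.linalg.lstsq(J,r,rcond=None)[0]
    return p,np.round(r,1),inf
def look():
    sh=[snapshot("scene"),snapshot("top")]; return sh,[mask(s) for s in sh]
E
python3 - <<'E'
from h import *
sh,mk=look()
G={"TL":[(533,246),(622,187)],"SL":[(620,246),(338,252)],"TS":[(435,244),(234,180)],"SS":[(233,255),(340,182),(537,175)]}
for k,l in G.items():
    for u in l:
        g=ray(sh[1],(u[0]/2+120,u[1]/2+100),.03); p,r,i=fit(sh,k,g[0],g[1],0,mk); print(k,np.round(g[:2],3),np.round(p,4),r,i)
s=sh[1]; g=s["img"].min(2); m=(g>150).astype(np.uint8)
c=max(cv2.findContours(m,cv2.RETR_EXTERNAL,cv2.CHAIN_APPROX_NONE)[0],key=cv2.contourArea)
R=cv2.boxPoints(cv2.minAreaRect(c)); P=np.array([ray(s,u,.05)[:2] for u in R]); print("shelf",P.round(4).tolist(),P.mean(0),np.linalg.norm(P-np.roll(P,1,0),axis=1))
s=sh[0]; g=s["img"].min(2); m=(g>170).astype(np.uint8)
c=max(cv2.findContours(m,cv2.RETR_EXTERNAL,cv2.CHAIN_APPROX_NONE)[0],key=cv2.contourArea)
Q=cv2.approxPolyDP(c,6,True)[:,0]; P=np.array([ray(s,u,.05)[:2] for u in Q]); print(Q.tolist(),P.round(4).tolist(),P.mean(0))
E
```

```text
TL [ 0.435 -0.071] [ 0.4351 -0.0716] [-0.3 -0.6  0.1 -0.5] [np.float64(1.1), np.float64(1.17)]
TL [ 0.52  -0.201] [ 0.5204 -0.2032] [-0.3 -0.6  0.2 -0.6] [np.float64(1.11), np.float64(1.19)]
SL [ 0.435 -0.195] [ 0.4354 -0.1988] [-0.3 -0.8  0.2 -0.6] [np.float64(1.11), np.float64(1.15)]
SL [0.426 0.206] [0.4255 0.2093] [-0.5 -0.5 -0.1 -0.6] [np.float64(1.13), np.float64(1.25)]
TS [0.438 0.069] [0.419  0.0832] [ -1.5 -11.9   5.   -6.9] [np.float64(3.26), np.float64(1.35)]
TS [0.53  0.357] [0.5286 0.3591] [-0.6 -0.2 -0.2 -0.5] [np.float64(1.19), np.float64(1.23)]
SS [0.422 0.355] [0.4219 0.3583] [-0.5 -0.1 -0.3 -0.4] [np.float64(1.17), np.float64(1.26)]
SS [0.527 0.205] [0.5279 0.2069] [-0.5 -0.3 -0.2 -0.6] [np.float64(1.21), np.float64(1.33)]
SS [ 0.537 -0.079] [ 0.4834 -0.0691] [11.2 13.2  1.2 16.2] [np.float64(1.26), np.float64(1.4)]
shelf [[1.1097, 1.0857], [1.1116, -0.852], [0.1505, -0.7443], [0.1527, 0.9811]] [0.63112271 0.11763445] [0.96266119 1.93775077 0.96711434 1.72548149]
[[551, 225], [509, 307], [582, 352], [554, 399], [639, 399], [639, 253], [631, 261]] [[1.0035, 0.5068], [1.0469, 0.1881], [1.2139, 0.1884], [1.2151, 0.0474], [1.3373, 0.1625], [1.2073, 0.5643], [1.2018, 0.523]] [1.17511244 0.31149486]
```

```bash
sed -i 's/thr=50/thr=75/' h.py; python3 - <<'E'
from h import *
sh,mk=look()
G={"TL":[(.435,-.071),(.520,-.202)],"SL":[(.435,-.198),(.426,.209)],"TS":[(.438,.069),(.529,.359)],"SS":[(.422,.358),(.528,.207),(.537,-.079)]}
for k,l in G.items():
    for g in l:
        p,r,i=fit(sh,k,g[0],g[1],0,mk); print(k,np.round(p,4),r,[float(v) for v in i])
for s in sh:
    d=spotter.trace("shelf_top",s)[0]["region"].astype(np.uint8); d=cv2.dilate(d,np.ones((7,7)))
    g=s["img"].min(2); m=((g>(150 if s is sh[1] else 205))&(d>0)).astype(np.uint8)
    c=max(cv2.findContours(m,cv2.RETR_EXTERNAL,cv2.CHAIN_APPROX_NONE)[0],key=cv2.contourArea)
    Q=cv2.approxPolyDP(cv2.convexHull(c),4,True)[:,0]; P=np.array([ray(s,u,.05)[:2] for u in Q]); print(Q.tolist(),P.round(4).tolist(),P.mean(0).round(4),np.linalg.norm(P-np.roll(P,1,0),axis=1).round(3))
E
```

```text
TL [ 0.4338 -0.0705] [-0.3 -1.3  0.5 -1. ] [0.79, 0.92]
TL [ 0.5192 -0.2023] [-0.3 -1.2  0.6 -1.1] [0.82, 0.91]
SL [ 0.4345 -0.198 ] [-0.4 -1.3  0.5 -1.1] [0.83, 0.91]
SL [0.4246 0.2106] [-0.4 -1.5  0.4 -1. ] [0.78, 1.01]
TS [0.428  0.0753] [-1.2 -6.1  2.3 -3.9] [1.93, 1.11]
TS [0.529  0.3598] [-0.6 -0.4 -0.2 -0.7] [0.99, 1.01]
SS [0.4219 0.3588] [-0.6 -0.2 -0.2 -0.5] [0.97, 1.06]
SS [0.5282 0.2072] [-0.5 -0.5 -0.1 -0.7] [1.0, 1.09]
SS [ 0.5386 -0.0803] [-0.3 -0.7  0.2 -0.7] [1.0, 1.1]
[[376, 253], [297, 330], [259, 302], [340, 231]] [[0.7274, 0.1096], [0.7389, -0.186], [0.6245, -0.1922], [0.6126, 0.1056]] [ 0.6758 -0.0407] [0.115 0.296 0.115 0.298]
[[425, 118], [427, 158], [324, 160], [323, 121]] [[0.7385, -0.187], [0.6194, -0.1883], [0.6136, 0.1068], [0.7295, 0.1094]] [ 0.6752 -0.0398] [0.297 0.119 0.295 0.116]
```

```bash
python3 - <<'E'
t=open("h.py").read()
t=t.replace('''def mask(s,thr=75):
    g=s["img"].max(2).astype(np.uint8)''','''def mask(s,thr=75):
    g=s["img"].max(2).astype(np.uint8); g[(g.astype(int)-s["img"].min(2)>45)]=0''')
t=t.replace('sh,[mask(s) for s in sh]','sh,{"S":[mask(s,75) for s in sh],"L":[mask(s,55) for s in sh]}')
t=t.replace('masks=masks or [mask(s) for s in shots]','masks=masks["L" if "L" in k else "S"]')
t+='''
G={"TL":[(.435,-.071),(.520,-.202)],"SL":[(.435,-.198),(.426,.209)],"TS":[(.438,.069),(.529,.359)],"SS":[(.422,.358),(.528,.207),(.537,-.079)]}
def allp(G=G):
    sh,mk=look()
    for k,l in G.items():
        for g in l:
            p,r,i=fit(sh,k,g[0],g[1],g[2] if len(g)>2 else 0,mk); print(k,np.round(p,4),r,[float(v) for v in i])
    return sh
def obs():
    o=robot.get_obs(); print({k:np.round(o[k],4).tolist() for k in("time","tool_pos","ee_rot","width","finger_force","wrist_force")})
'''
open("h.py","w").write(t)
E
python3 -c "
from h import *
allp()"
```

```text
TL [ 0.4351 -0.0714] [-0.2 -0.6  0.2 -0.5] [1.03, 1.09]
TL [ 0.5204 -0.203 ] [-0.2 -0.7  0.3 -0.6] [1.04, 1.1]
SL [ 0.4354 -0.1988] [-0.3 -0.8  0.3 -0.7] [1.04, 1.09]
SL [0.4255 0.2094] [-0.4 -0.6 -0.1 -0.7] [1.05, 1.17]
TS [0.4377 0.0688] [-0.4 -0.6  0.  -0.6] [0.99, 1.11]
TS [0.529  0.3598] [-0.7 -0.4 -0.2 -0.7] [0.99, 1.01]
SS [0.4219 0.3588] [-0.5 -0.2 -0.2 -0.5] [0.97, 1.07]
SS [0.5281 0.2072] [-0.5 -0.5 -0.1 -0.7] [1.0, 1.09]
SS [ 0.5385 -0.0803] [-0.3 -0.7  0.2 -0.7] [1.01, 1.1]
```

>>> servo_tool --commands '[-0.047,-0.0005,0.002,0,0,9.35,0.06,-0.095,-0.001,0.005,0,0,18.7,0.06,-0.142,-0.0014,0.007,0,0,28,0.06,-0.1895,-0.002,0.01,0,0,37.4,0.06,-0.237,-0.0024,0.012,0,0,46.7,0.06,-0.284,-0.003,0.015,0,0,56.1,0.06,-0.3315,-0.0033,0.017,0,0,65.39,0.06,-0.3315,-0.0033,0.017,0,0,65.39,0.06,-0.3315,-0.0033,0.017,0,0,65.39,0.06]'

```text
time: 2.62
tool_pos: [0.5288, 0.359, 0.1993]
ee_rot: [-3.141, -0.0, 1.571]
wrist_force: [0.5, -0.3, -0.2]
width: 0.0597
finger_force: 0.0
```

>>> servo_tool --commands '[0.001,0,0.045,0,0,0,0.06,0.001,0,0.09,0,0,0,0.06,0.001,0,0.135,0,0,0,0.06,0.001,0,0.165,0,0,0,0.06,0.001,0,0.177,0,0,0,0.06,0.001,0,0.177,0,0,0,0.06,0.001,0,0.177,0,0,0,0.03,0.001,0,0.177,0,0,0,0.03,0.001,0,0.177,0,0,0,0.03]'

```text
time: 3.75
tool_pos: [0.53, 0.3604, 0.0241]
ee_rot: [3.139, -0.002, 1.57]
wrist_force: [-0.9, -0.1, 3.1]
width: 0.0377
finger_force: 30.0
```

>>> servo_tool --commands '[0,0,-0.05,0,0,0,0.03,0,0,-0.1,0,0,0,0.03,-0.04,0,-0.11,0,0,0,0.03,-0.09,-0.001,-0.11,0,0,0,0.03,-0.14,-0.002,-0.11,0,0,0,0.03,-0.19,-0.003,-0.11,0,0,0,0.03,-0.24,-0.004,-0.11,0,0,0,0.03,-0.29,-0.005,-0.11,0,0,0,0.03,-0.34,-0.006,-0.11,0,0,0,0.03,-0.39,-0.007,-0.11,0,0,0,0.03]'

```text
time: 5.0
tool_pos: [0.5219, -0.0318, 0.1329]
ee_rot: [3.14, 0.0, 1.57]
wrist_force: [0.5, 0.3, -0.0]
width: 0.0374
finger_force: 30.0
```

>>> servo_tool --commands '[-0.05,-0.001,0,0,0,0,0.03,-0.1,-0.002,0,0,0,0,0.03,-0.143,-0.002,0,0,0,0,0.03,-0.163,-0.002,0,0,0,0,0.03,-0.173,-0.002,0,0,0,0,0.03,-0.173,-0.002,0,0,0,0,0.03,-0.173,-0.002,0,0,0,0,0.03]'

```text
time: 5.88
tool_pos: [0.5202, -0.2018, 0.1325]
ee_rot: [3.142, -0.001, 1.572]
wrist_force: [-0.7, 0.5, -0.6]
width: 0.0374
finger_force: 30.0
```

```bash
python3 -c "
from h import *
obs()
sh=allp({'TL':G['TL'],'SL':G['SL'],'TS':[(.438,.069)],'SS':G['SS']})
s=sh[0]; c=pix(s,(.52,-.203,.08)).astype(int); print(c)
i=s['img'][c[1]-50:c[1]+50,c[0]-60:c[0]+60]; cv2.imwrite('pics/a.png',cv2.resize(i,None,fx=5,fy=5))"
```

```text
{'time': 5.875, 'tool_pos': [0.5202, -0.2018, 0.1325], 'ee_rot': [3.1415, -0.0007, 1.5721], 'width': 0.0374, 'finger_force': 29.9996, 'wrist_force': [-0.7031, 0.4868, -0.5812]}
TL [ 0.4865 -0.0706] [11.2 14.   0.7 16.8] [0.77, 0.94]
TL [ 0.5278 -0.208 ] [-0.7 -3.5  1.8 -3. ] [0.98, 1.52]
SL [ 0.5261 -0.207 ] [-0.9 -4.6  2.2 -3.5] [1.14, 1.57]
SL [0.4255 0.2094] [-0.4 -0.6  0.1 -0.6] [1.05, 1.18]
TS [0.4377 0.0688] [-0.3 -0.6  0.  -0.6] [1.0, 1.1]
SS [0.4217 0.359 ] [-0.5 -0.4 -0.2 -0.6] [1.0, 1.06]
SS [0.5282 0.2072] [-0.5 -0.5 -0.1 -0.7] [1.0, 1.09]
SS [ 0.5393 -0.0805] [-0.3 -0.4  0.  -0.5] [0.92, 0.92]
[224 271]
```

View pics/a.png

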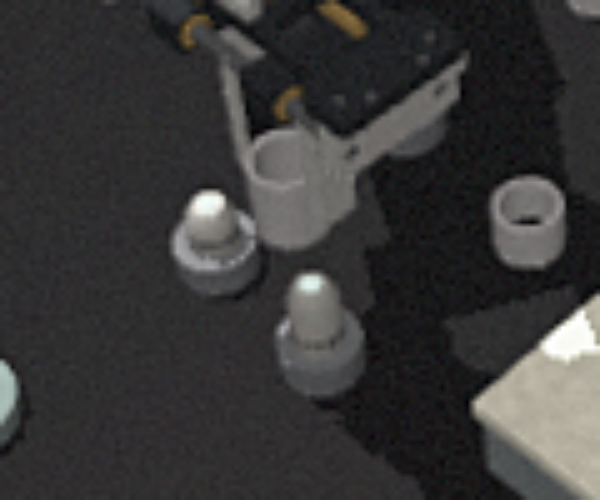

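>>> servo_tool --commands '[-0.001,0,0.035,0,0,0,0.03,-0.001,0,0.045,0,0,0,0.03,-0.001,0,0.055,0,0,0,0.03,-0.001,0,0.065,0,0,0,0.03,-0.001,0,0.075,0,0,0,0.03,-0.001,0,0.083,0,0,0,0.03,-0.001,0,0.087,0,0,0,0.03,-0.001,0,0.089,0,0,0,0.03,-0.001,0,0.089,0,0,0,0.03]'

```text
time: 7.1
tool_pos: [0.5199, -0.2041, 0.0441]
ee_rot: [-3.141, -0.0, 1.571]
wrist_force: [-2.0, 2.0, 3.2]
width: 0.0373
finger_force: 30.0
```

>>> servo_tool --commands '[0,0,0,0,0,0,0.06,0,0,0,0,0,0,0.06,0,0,-0.02,0,0,0,0.06,0,0,-0.07,0,0,0,0.06,0,0,-0.11,0,0,0,0.06,0.05,-0.015,-0.11,0,0,0,0.06,0.1,-0.03,-0.11,0,0,0,0.06,0.15,-0.045,-0.11,0,0,0,0.06,0.2,-0.06,-0.11,0,0,0,0.06,0.25,-0.075,-0.11,0,0,0,0.06]'

```text
time: 8.35
tool_pos: [0.4446, 0.0471, 0.1534]
ee_rot: [3.141, 0.0, 1.57]
wrist_force: [1.9, 0.1, 0.3]
width: 0.0601
finger_force: 0.0
```

```bash
python3 -c "
from h import *
obs()
sh=allp({'TLS':[(.52,-.203)],'TL':[(.435,-.071)],'SL':G['SL'],'TS':[(.438,.069)],'SS':G['SS']})"
```

```text
{'time': 8.35, 'tool_pos': [0.4446, 0.0471, 0.1534], 'ee_rot': [3.1406, 0.0002, 1.5698], 'width': 0.0601, 'finger_force': 0.0, 'wrist_force': [1.8696, 0.0611, 0.2557]}
TLS [ 0.5197 -0.2065] [-0.2 -0.9  0.6 -0.8] [1.06, 1.16]
TL [ 0.4432 -0.1332] [ 15.8 -15.2  23.    2. ] [0.98, 1.11]
SL [ 0.4354 -0.1988] [-0.3 -0.8  0.3 -0.7] [1.04, 1.09]
SL [0.4254 0.2093] [-0.5 -0.6  0.1 -0.6] [1.05, 1.18]
TS [0.451  0.0379] [ 4.4 -8.3  7.9 -1.2] [0.87, 4.35]
SS [0.4217 0.3589] [-0.6 -0.3 -0.2 -0.5] [0.99, 1.06]
SS [0.5281 0.2072] [-0.5 -0.5 -0.1 -0.7] [1.0, 1.09]
SS [ 0.5467 -0.0824] [-1.9 -2.9  0.2 -3.3] [1.0, 0.84]
```

>>> servo_tool --commands '[0.0215,-0.007,0.02,0,0,0,0.06,0.0215,-0.007,0.06,0,0,0,0.06,0.0215,-0.007,0.1,0,0,0,0.06,0.0215,-0.007,0.12,0,0,0,0.06,0.0215,-0.007,0.131,0,0,0,0.06,0.0215,-0.007,0.131,0,0,0,0.06,0.0215,-0.007,0.131,0,0,0,0.03,0.0215,-0.007,0.131,0,0,0,0.03,0.0215,-0.007,0.131,0,0,0,0.03]'

```text
time: 9.57
tool_pos: [0.4387, 0.0674, 0.0233]
ee_rot: [3.14, -0.0, 1.571]
wrist_force: [1.0, 0.3, 2.4]
width: 0.0355
finger_force: 30.0
```

>>> servo_tool --commands '[0,0,-0.05,0,0,0,0.03,0,0,-0.1,0,0,0,0.03,0,0,-0.11,0,0,0,0.03,0,0,-0.11,0,0,0,0.03]'

```text
time: 10.07
tool_pos: [0.4383, 0.0674, 0.1327]
ee_rot: [3.14, -0.0, 1.571]
wrist_force: [-0.4, -0.5, -1.1]
width: 0.0358
finger_force: 30.0
```

```bash
python3 -c "
from h import *
obs()
sh=allp({'TL':[(.435,-.071)],'TS':[(.4387,.067,.11),(.4387,.08,.11),(.4387,.055,.11)]})
o=[]
for s in sh:
  c=pix(s,(.438,.067,.1)).astype(int); print(c); i=s['img'][c[1]-35:c[1]+35,c[0]-35:c[0]+35]; o.append(cv2.resize(i,None,fx=5.5,fy=5.5))
cv2.imwrite('pics/b.png',np.hstack(o))"
```

```text
{'time': 10.075, 'tool_pos': [0.4383, 0.0674, 0.1327], 'ee_rot': [3.1405, -0.0001, 1.5706], 'width': 0.0358, 'finger_force': 29.9994, 'wrist_force': [-0.3635, -0.514, -1.0695]}
TL [ 0.4432 -0.1331] [ 15.8 -15.2  23.    2. ] [0.98, 1.11]
TS [0.4339 0.069 ] [ 5.7 -7.4  7.5  0.6] [2.31, 3.63]
TS [0.4339 0.069 ] [ 5.7 -7.4  7.5  0.6] [2.31, 3.63]
TS [0.4338 0.069 ] [ 5.6 -7.4  7.5  0.6] [2.31, 3.64]
[281 192]
[339 219]
```

View pics/b.png

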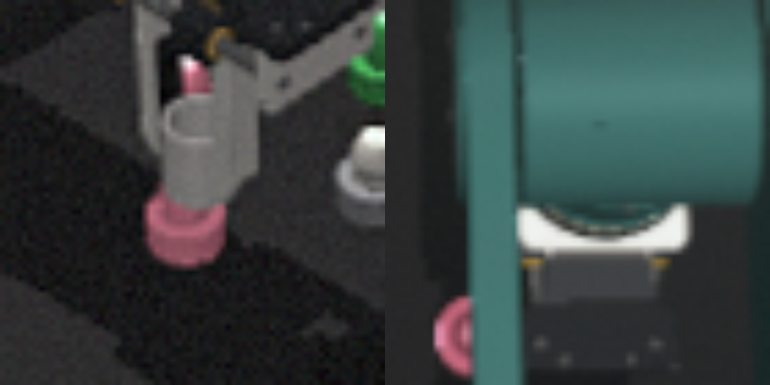

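```bash
python3 -c "
from h import *
s=snapshot('scene'); big=cv2.resize(s['img'],None,fx=4,fy=4,interpolation=cv2.INTER_CUBIC)
o=[]
for y in(.0674,.0594,.0754):
  m=model(s,'TS',.4383,y,.1097); b=big.copy(); c,_=cv2.findContours(m,0,1); cv2.drawContours(b,c,-1,(0,255,0),1)
  u=(pix(s,(.438,.067,.1))*4).astype(int); o.append(b[u[1]-120:u[1]+120,u[0]-100:u[0]+130])
cv2.imwrite('pics/c.png',np.hstack(o))"
```

```text
(no output)
```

View pics/c.png

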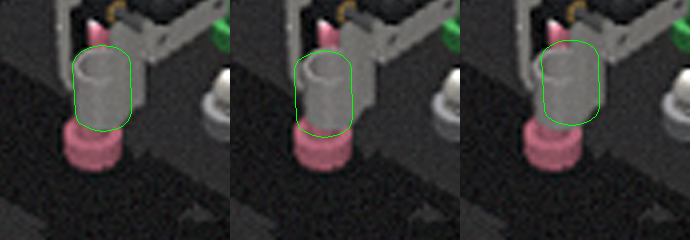

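```bash
python3 -c "
from h import *
sh,mk=look()
for g in((.435,-.071),):
  for j in(0,1): print(fit(sh[j:j+1],'TL',*g,0,{'L':mk['L'][j:j+1]}))
"
```

```text
(array([ 0.43285757, -0.07019069]), array([ 0., -0.]), [np.float64(1.03)])
(array([ 0.4372096 , -0.19926898]), array([-0.,  0.]), [np.float64(1.07)])
```

>>> servo_tool --commands '[-0.045,-0.001,0,0,0,0,0.03,-0.09,-0.002,0,0,0,0,0.03,-0.125,-0.003,0,0,0,0,0.03,-0.1395,-0.003,0,0,0,0,0.03,-0.1395,-0.003,0,0,0,0,0.03,-0.1395,-0.003,0.025,0,0,0,0.03,-0.1395,-0.003,0.04,0,0,0,0.03,-0.1395,-0.003,0.05,0,0,0,0.03]'

```text
time: 11.32
tool_pos: [0.4347, -0.0711, 0.0814]
ee_rot: [-3.14, -0.001, 1.572]
wrist_force: [-0.2, 0.2, -0.7]
width: 0.0356
finger_force: 30.0
```

>>> servo_tool --commands '[0,0,0.01,0,0,0,0.03,0,0,0.02,0,0,0,0.03,0,0,0.029,0,0,0,0.03,0,0,0.035,0,0,0,0.03,0,0,0.039,0,0,0,0.03,0,0,0.039,0,0,0,0.03]'

```text
time: 12.08
tool_pos: [0.4353, -0.0722, 0.0436]
ee_rot: [3.141, 0.0, 1.57]
wrist_force: [-0.4, 0.2, 0.1]
width: 0.0361
finger_force: 30.0
```

>>> servo_tool --commands '[0,0,0,0,0,0,0.06,0,0,0,0,0,0,0.06,0,0,-0.02,0,0,0,0.06,0,0,-0.07,0,0,0,0.06,0,0,-0.11,0,0,0,0.06,0,0.01,-0.11,0,0,0,0.06,-0.003,0.05,-0.11,0,0,0,0.06,-0.006,0.085,-0.11,0,0,0,0.06,-0.009,0.103,-0.11,0,0,0,0.06,-0.009,0.103,-0.11,0,0,0,0.06]'

```text
time: 13.32
tool_pos: [0.5381, -0.081, 0.1512]
ee_rot: [-3.138, -0.001, 1.571]
wrist_force: [-0.2, -0.6, -0.1]
width: 0.0603
finger_force: 0.0
```

```bash
cat >> h.py <<'E'
def each(G):
    sh,mk=look()
    for k,l in G.items():
        for g in l:
            z=g[2] if len(g)>2 else 0
            for j,n in((0,"scene"),(1,"top")):
                try: p,r,i=fit(sh[j:j+1],k,g[0],g[1],z,{a:b[j:j+1] for a,b in mk.items()}); print(k,n,np.round(p,4),[float(v) for v in i])
                except Exception as e: print(k,n,e)
    return sh
E
python3 -c "
from h import *
sh=each({'TLS':[(.52,-.205),(.435,-.071)],'SL':G['SL'],'SS':G['SS']})"
```

```text
TLS scene [ 0.5171 -0.2049] [1.07]
TLS top [ 0.5218 -0.2034] [0.92]
TLS scene [ 0.4323 -0.0704] [1.06]
TLS top [ 0.5406 -0.0661] [0.22]
SL scene [ 0.4329 -0.1976] [1.06]
SL top [ 0.5245 -0.2082] [1.17]
SL scene [0.4228 0.2104] [1.07]
SL top [0.4273 0.2095] [1.17]
SS scene [0.4194 0.3591] [1.0]
SS top [0.4234 0.3595] [1.07]
SS scene [0.5256 0.2078] [1.0]
SS top [0.53   0.2076] [1.08]
SS scene [ 0.5366 -0.0801] [0.96]
SS top [ 0.5431 -0.0675] [0.17]
```

>>> servo_tool --commands '[0.0005,0,0.04,0,0,0,0.06,0.0005,0,0.08,0,0,0,0.06,0.0005,0,0.115,0,0,0,0.06,0.0005,0,0.13,0,0,0,0.06,0.0005,0,0.135,0,0,0,0.06,0.0005,0,0.135,0,0,0,0.06,0.0005,0,0.135,0,0,0,0.03,0.0005,0,0.135,0,0,0,0.03,0.0005,0,0.135,0,0,0,0.03]'

```text
time: 14.55
tool_pos: [0.5386, -0.0808, 0.0193]
ee_rot: [3.14, 0.0, 1.571]
wrist_force: [0.1, -0.3, 2.3]
width: 0.0363
finger_force: 30.0
```

>>> servo_tool --commands '[0,0,-0.05,0,0,0,0.03,0,0,-0.1,0,0,0,0.03,-0.01,-0.01,-0.115,0,0,0,0.03,-0.04,-0.035,-0.115,0,0,0,0.03,-0.07,-0.06,-0.115,0,0,0,0.03,-0.1,-0.087,-0.115,0,0,0,0.03,-0.118,-0.103,-0.115,0,0,0,0.03,-0.118,-0.103,-0.115,0,0,0,0.03,-0.118,-0.103,-0.08,0,0,0,0.03,-0.118,-0.103,-0.06,0,0,0,0.03]'

```text
time: 15.8
tool_pos: [0.4343, -0.1974, 0.0762]
ee_rot: [-3.139, -0.002, 1.571]
wrist_force: [-0.3, -0.3, -0.5]
width: 0.0363
finger_force: 30.0
```

>>> servo_tool --commands '[0,0,0.01,0,0,0,0.03,0,0,0.02,0,0,0,0.03,0,0,0.03,0,0,0,0.03,0,0,0.036,0,0,0,0.03,0,0,0.04,0,0,0,0.03,0,0,0.04,0,0,0,0.03]'

```text
time: 16.55
tool_pos: [0.4353, -0.1988, 0.0392]
ee_rot: [3.141, 0.0, 1.57]
wrist_force: [-0.9, 1.0, 2.6]
width: 0.0364
finger_force: 30.0
```

>>> servo_tool --commands '[0,0,0,0,0,0,0.06,0,0,0,0,0,0,0.06,0,0,-0.02,0,0,0,0.06,0,0,-0.07,0,0,0,0.06,0,0,-0.115,0,0,0,0.06,0.05,0.012,-0.115,0,0,0,0.06,0.1,0.024,-0.115,0,0,0,0.06,0.15,0.035,-0.115,0,0,0,0.06,0.2,0.047,-0.115,0,0,0,0.06,0.25,0.058,-0.115,0,0,0,0.06]'

```text
time: 17.8
tool_pos: [0.4934, 0.053, 0.1534]
ee_rot: [3.141, 0.0, 1.57]
wrist_force: [1.1, -0.7, -0.2]
width: 0.06
finger_force: 0.0
```

>>> servo_tool --commands '[0.05,0.011,0,0,0,0,0.06,0.1,0.023,0,0,0,0,0.06,0.14,0.033,0,0,0,0,0.06,0.156,0.035,0,0,0,0,0.06,0.156,0.035,0,0,0,0,0.06]'

```text
time: 18.42
tool_pos: [0.5279, 0.2075, 0.1531]
ee_rot: [-3.141, 0.001, 1.572]
wrist_force: [-0.5, -0.3, 0.8]
width: 0.0597
finger_force: 0.0
```

```bash
python3 -c "
from h import *
obs()
sh=each({'TLS':[(.52,-.205),(.435,-.071)],'SLS':[(.435,-.199)],'SL':[(.4255,.2094)],'SS':[(.528,.207)]})"
```

```text
{'time': 18.425, 'tool_pos': [0.5279, 0.2075, 0.1531], 'ee_rot': [-3.1409, 0.0008, 1.5718], 'width': 0.0597, 'finger_force': 0.0, 'wrist_force': [-0.5177, -0.2828, 0.7862]}
TLS scene [ 0.5171 -0.2049] [1.06]
TLS top [ 0.5219 -0.2079] [1.15]
TLS scene [ 0.4318 -0.0698] [1.07]
TLS top [ 0.4371 -0.0728] [1.13]
SLS scene [ 0.4321 -0.1974] [1.07]
SLS top [ 0.4371 -0.2004] [1.09]
SL scene [0.4234 0.2113] [1.0]
SL top [0.4235 0.3602] [1.02]
SS scene [0.5268 0.2073] [0.91]
SS top [0.5541 0.2326] [2.52]
```

Everything is where expected; grasp the last sleeve.

>>> servo_tool --commands '[0,0,0.04,0,0,0,0.06,0,0,0.08,0,0,0,0.06,0,0,0.115,0,0,0,0.06,0,0,0.13,0,0,0,0.06,0,0,0.135,0,0,0,0.06,0,0,0.135,0,0,0,0.06,0,0,0.135,0,0,0,0.03,0,0,0.135,0,0,0,0.03,0,0,0.135,0,0,0,0.03]'

```text
time: 19.65
tool_pos: [0.5287, 0.2076, 0.0194]
ee_rot: [3.14, -0.001, 1.571]
wrist_force: [0.1, 0.7, 2.5]
width: 0.037
finger_force: 30.0
```

>>> servo_tool --commands '[0,0,-0.05,0,0,0,0.03,0,0,-0.1,0,0,0,0.03,0,-0.01,-0.115,0,0,0,0.03,0.001,-0.05,-0.115,0,0,0,0.03,0.002,-0.085,-0.115,0,0,0,0.03,0.002,-0.103,-0.115,0,0,0,0.03,0.002,-0.103,-0.115,0,0,0,0.03]'

```text
time: 20.52
tool_pos: [0.4241, 0.2093, 0.1329]
ee_rot: [-3.141, 0.0, 1.571]
wrist_force: [1.0, -0.1, -0.8]
width: 0.0372
finger_force: 30.0
```

```bash
python3 -c "
from h import *
obs()
sh=each({'SL':[(.4255,.2094)]})"
```

```text
{'time': 20.525, 'tool_pos': [0.4241, 0.2093, 0.1329], 'ee_rot': [-3.1411, 0.0003, 1.5714], 'width': 0.0372, 'finger_force': 29.9998, 'wrist_force': [0.9662, -0.0537, -0.7718]}
SL scene [0.4233 0.2109] [0.95]
SL top [0.3529 0.2637] [0.34]
```

>>> servo_tool --commands '[0,0.001,0.035,0,0,0,0.03,0,0.001,0.055,0,0,0,0.03,0,0.001,0.065,0,0,0,0.03,0,0.001,0.075,0,0,0,0.03,0,0.001,0.085,0,0,0,0.03,0,0.001,0.091,0,0,0,0.03,0,0.001,0.095,0,0,0,0.03,0,0.001,0.095,0,0,0,0.03]'

```text
time: 21.62
tool_pos: [0.4264, 0.2095, 0.0393]
ee_rot: [3.141, -0.0, 1.571]
wrist_force: [-0.8, -0.4, 3.9]
width: 0.037
finger_force: 30.0
```

>>> servo_tool --commands '[0,0,0,0,0,0,0.066,0,0,0,0,0,0,0.066,0,0,0.012,0,0,0,0.066,0,0,0.022,0,0,0,0.066,0,0,0.0245,0,0,0,0.066,0,0,0.0245,0,0,0,0.066,0,0,0.0245,0,0,0,0.035,0,0,0.0245,0,0,0,0.035,0,0,0.0245,0,0,0,0.035]'

```text
time: 22.75
tool_pos: [0.4263, 0.2095, 0.0143]
ee_rot: [3.141, -0.0, 1.57]
wrist_force: [0.2, 0.8, 0.1]
width: 0.0411
finger_force: 30.0
```

```bash
python3 -c "
from h import *
obs()
sh=each({'SLS':[(.4255,.2094)]})
s=sh[0]; c=pix(s,(.4255,.2094,.03)).astype(int)
i=s['img'][c[1]-40:c[1]+40,c[0]-45:c[0]+45]; cv2.imwrite('pics/d.png',cv2.resize(i,None,fx=5,fy=5))"
```

```text
{'time': 22.75, 'tool_pos': [0.4263, 0.2095, 0.0143], 'ee_rot': [3.141, -0.0003, 1.5705], 'width': 0.0411, 'finger_force': 30.0044, 'wrist_force': [0.1573, 0.7917, 0.1441]}
SLS scene [0.4172 0.2548] [3.0]
SLS top [0.4228 0.3587] [0.94]
```

View pics/d.png

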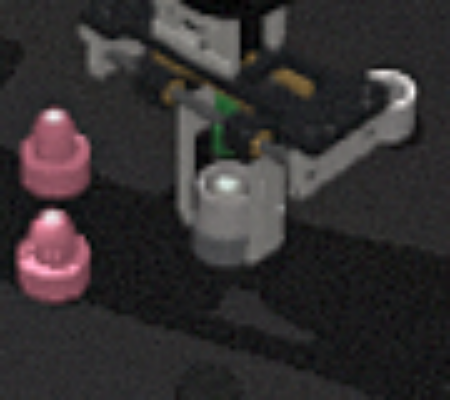

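>>> servo_tool --commands '[0,0,-0.03,0,0,0,0.035,0,0,-0.07,0,0,0,0.035,0,0,-0.095,0,0,0,0.035,-0.015,0.013,-0.1,0,0,0,0.035,-0.045,0.04,-0.1,0,0,0,0.035,-0.08,0.07,-0.1,0,0,0,0.035,-0.115,0.1,-0.1,0,0,0,0.035,-0.15,0.133,-0.1,0,0,0,0.035,-0.185,0.165,-0.1,0,0,0,0.035,-0.22,0.197,-0.1,0,0,0,0.035]'

```text
time: 24.1
tool_pos: [0.6235, -0.0118, 0.113]
ee_rot: [-3.14, -0.0, 1.57]
wrist_force: [0.3, 1.1, -2.4]
width: 0.0414
finger_force: 30.0
```

>>> servo_tool --commands '[-0.03,0.027,0,0,0,0,0.035,-0.05,0.045,0,0,0,0,0.035,-0.0595,0.053,0,0,0,0,0.035,-0.0595,0.053,0,0,0,0,0.035,-0.0595,0.053,0,0,0,0,0.035]'

```text
time: 24.72
tool_pos: [0.6754, -0.0691, 0.1138]
ee_rot: [-3.141, -0.001, 1.571]
wrist_force: [-0.3, -0.6, -1.9]
width: 0.0411
finger_force: 30.0
```

>>> servo_tool --commands '[-0.001,0.001,0.02,0,0,0,0.035,-0.001,0.001,0.035,0,0,0,0.035,-0.001,0.001,0.043,0,0,0,0.035,-0.001,0.001,0.047,0,0,0,0.035,-0.001,0.001,0.049,0,0,0,0.035,-0.001,0.001,0.0495,0,0,0,0.035,-0.001,0.001,0.0495,0,0,0,0.035]'

```text
time: 25.6
tool_pos: [0.6774, -0.0712, 0.0651]
ee_rot: [3.141, 0.0, 1.57]
wrist_force: [-0.3, 0.2, -2.4]
width: 0.0416
finger_force: 30.0
```

>>> servo_tool --commands '[0,0,0.001,0,0,0,0.035,0,0,0.001,0,0,0,0.035,0,0,0.001,0,0,0,0.035]'

```text
time: 25.98
tool_pos: [0.6775, -0.0713, 0.0644]
ee_rot: [3.14, 0.0, 1.57]
wrist_force: [-0.2, 0.0, 2.2]
width: 0.0417
finger_force: 30.0
```

>>> servo_tool --commands '[0,0,0,0,0,0,0.066,0,0,0,0,0,0,0.066,0,0,-0.02,0,0,0,0.066,0,0,-0.06,0,0,0,0.066,0,0,-0.1,0,0,0,0.066,0,-0.045,-0.1,0,0,0,0.066,0,-0.095,-0.1,0,0,0,0.066,0,-0.145,-0.1,0,0,0,0.066,0,-0.195,-0.1,0,0,0,0.066,0,-0.23,-0.1,0,0,0,0.066]'

```text
time: 27.22
tool_pos: [0.4456, -0.0711, 0.1653]
ee_rot: [3.139, 0.001, 1.57]
wrist_force: [-0.1, -0.5, -0.2]
width: 0.0662
finger_force: 0.0
```

```bash
python3 -c "
from h import *
obs()
sh=each({'TLS':[(.52,-.205),(.435,-.071)],'SLS':[(.435,-.199),(.677,-.071,.05)]})
s=sh[0]; d=s['img'].astype(int)
cv2.imwrite('pics/e.png',cv2.resize(s['img'][80:350,130:430],None,fx=2,fy=2,interpolation=cv2.INTER_CUBIC))"
```

```text
{'time': 27.225, 'tool_pos': [0.4456, -0.0711, 0.1653], 'ee_rot': [3.139, 0.0008, 1.5705], 'width': 0.0662, 'finger_force': 0.0, 'wrist_force': [-0.1237, -0.4882, -0.2151]}
TLS scene [ 0.5172 -0.2049] [1.06]
TLS top [ 0.4201 -0.3343] [1.34]
TLS scene [ 0.4322 -0.0709] [1.04]
TLS top [ 0.4383 -0.0596] [0.4]
SLS scene [ 0.4321 -0.1974] [1.07]
SLS top [ 0.4206 -0.3373] [1.49]
SLS scene [ 0.6926 -0.077 ] [14.19]
SLS top [ 0.699  -0.0708] [60.17]
```

View pics/e.png

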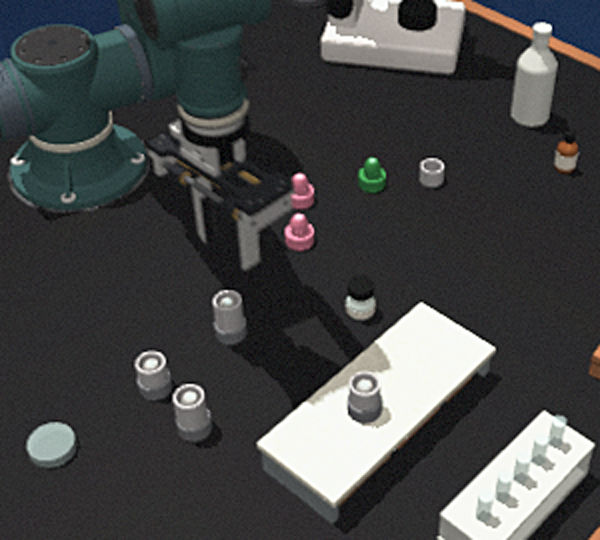

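>>> servo_tool --commands '[0,-0.0125,0.02,0,0,0,0.066,0,-0.0125,0.06,0,0,0,0.066,0,-0.0125,0.1,0,0,0,0.066,0,-0.0125,0.135,0,0,0,0.066,0,-0.0125,0.1475,0,0,0,0.066,0,-0.0125,0.1495,0,0,0,0.066,0,-0.0125,0.1495,0,0,0,0.035,0,-0.0125,0.1495,0,0,0,0.035,0,-0.0125,0.1495,0,0,0,0.035]'

```text
time: 28.45
tool_pos: [0.4356, -0.0714, 0.0151]
ee_rot: [3.139, 0.001, 1.57]
wrist_force: [-0.3, -0.5, 2.0]
width: 0.0411
finger_force: 30.0
```

>>> servo_tool --commands '[0,0,-0.03,0,0,0,0.035,0,0,-0.07,0,0,0,0.035,0.01,0,-0.1,0,0,0,0.035,0.03,0.015,-0.1,0,0,0,0.035,0.05,0.045,-0.1,0,0,0,0.035,0.06,0.085,-0.1,0,0,0,0.035,0.06,0.13,-0.1,0,0,0,0.035,0.06,0.175,-0.1,0,0,0,0.035,0.06,0.21,-0.1,0,0,0,0.035,0.06,0.23,-0.1,0,0,0,0.035]'

```text
time: 29.7
tool_pos: [0.6655, -0.0111, 0.1126]
ee_rot: [-3.14, -0.0, 1.571]
wrist_force: [0.0, -0.0, -2.7]
width: 0.0415
finger_force: 30.0
```

>>> servo_tool --commands '[0,0.01,0,0,0,0,0.035,0,0.01,0,0,0,0,0.035,0,0.01,0.02,0,0,0,0.035,0,0.01,0.035,0,0,0,0.035,0,0.01,0.043,0,0,0,0.035,0,0.01,0.047,0,0,0,0.035,0,0.01,0.049,0,0,0,0.035,0,0.01,0.0495,0,0,0,0.035,0,0.01,0.0495,0,0,0,0.035]'

```text
time: 30.82
tool_pos: [0.675, -0.0112, 0.0653]
ee_rot: [3.14, 0.0, 1.571]
wrist_force: [-0.8, 0.1, -1.0]
width: 0.0413
finger_force: 30.0
```

>>> servo_tool --commands '[0,0,0.001,0,0,0,0.035,0,0,0.001,0,0,0,0.035,0,0,0.001,0,0,0,0.066,0,0,0.001,0,0,0,0.066,0,0,-0.02,0,0,0,0.066,0,0,-0.06,0,0,0,0.066,0,0,-0.1,0,0,0,0.066,-0.03,-0.025,-0.1,0,0,0,0.066,-0.065,-0.052,-0.1,0,0,0,0.066,-0.1,-0.08,-0.1,0,0,0,0.066]'

```text
time: 32.08
tool_pos: [0.5939, -0.112, 0.1641]
ee_rot: [3.141, 0.0, 1.571]
wrist_force: [-0.2, -0.8, 0.7]
width: 0.0661
finger_force: 0.0
```

>>> servo_tool --commands '[-0.035,-0.028,0,0,0,0,0.066,-0.07,-0.056,0,0,0,0,0.066,-0.09,-0.073,0,0,0,0,0.066,-0.094,-0.0755,0,0,0,0,0.066,-0.094,-0.0755,0,0,0,0,0.066]'

```text
time: 32.7
tool_pos: [0.5194, -0.2049, 0.1643]
ee_rot: [3.141, -0.001, 1.57]
wrist_force: [-0.9, -0.0, 0.2]
width: 0.0658
finger_force: 0.0
```

```bash
python3 -c "
from h import *
obs()
sh=each({'TLS':[(.52,-.205)],'SLS':[(.435,-.199)]})"
```

```text
{'time': 32.7, 'tool_pos': [0.5194, -0.2049, 0.1643], 'ee_rot': [3.1411, -0.0005, 1.5704], 'width': 0.0658, 'finger_force': 0.0, 'wrist_force': [-0.9432, -0.0375, 0.2141]}
TLS scene [ 0.5178 -0.2052] [1.03]
TLS top [ 0.5216 -0.2075] [1.07]
SLS scene [ 0.4322 -0.1974] [1.07]
SLS top [ 0.4402 -0.1869] [0.4]
```

>>> servo_tool --commands '[-0.001,0,0.04,0,0,0,0.066,-0.001,0,0.08,0,0,0,0.066,-0.001,0,0.12,0,0,0,0.066,-0.001,0,0.145,0,0,0,0.066,-0.001,0,0.15,0,0,0,0.066,-0.001,0,0.15,0,0,0,0.066,-0.001,0,0.15,0,0,0,0.035,-0.001,0,0.15,0,0,0,0.035,-0.001,0,0.15,0,0,0,0.035]'

```text
time: 33.92
tool_pos: [0.5198, -0.2065, 0.0155]
ee_rot: [3.139, 0.001, 1.57]
wrist_force: [0.0, -0.3, 2.7]
width: 0.0415
finger_force: 30.0
```

>>> servo_tool --commands '[0,0,-0.03,0,0,0,0.035,0,0,-0.07,0,0,0,0.035,0.015,0,-0.1,0,0,0,0.035,0.05,0,-0.1,0,0,0,0.035,0.095,0.005,-0.1,0,0,0,0.035,0.14,0.015,-0.1,0,0,0,0.035,0.185,0.03,-0.1,0,0,0,0.035,0.225,0.055,-0.1,0,0,0,0.035,0.25,0.085,-0.1,0,0,0,0.035,0.2555,0.12,-0.1,0,0,0,0.035]'

```text
time: 35.17
tool_pos: [0.6393, 0.0515, 0.1142]
ee_rot: [-3.141, -0.0, 1.573]
wrist_force: [-0.4, -0.1, -2.6]
width: 0.041
finger_force: 30.0
```

>>> servo_tool --commands '[0,0.025,0,0,0,0,0.035,0,0.0335,0,0,0,0,0.035,0,0.0335,0.0,0,0,0,0.035,0,0.0335,0.02,0,0,0,0.035,0,0.0335,0.035,0,0,0,0.035,0,0.0335,0.043,0,0,0,0.035,0,0.0335,0.047,0,0,0,0.035,0,0.0335,0.0495,0,0,0,0.035,0,0.0335,0.0495,0,0,0,0.035]'

```text
time: 36.3
tool_pos: [0.6731, 0.0494, 0.0657]
ee_rot: [3.14, -0.0, 1.571]
wrist_force: [-0.0, 0.3, -1.9]
width: 0.0413
finger_force: 30.0
```

>>> servo_tool --commands '[0,0,0.001,0,0,0,0.035,0,0,0.001,0,0,0,0.035,0,0,0.001,0,0,0,0.066,0,0,0.001,0,0,0,0.066,0,0,-0.02,0,0,0,0.066,0,0,-0.06,0,0,0,0.066,0,0,-0.1,0,0,0,0.066,-0.04,-0.039,-0.1,0,0,0,0.066,-0.08,-0.077,-0.1,0,0,0,0.066,-0.12,-0.115,-0.1,0,0,0,0.066]'

```text
time: 37.55
tool_pos: [0.5564, -0.0717, 0.1646]
ee_rot: [3.141, 0.0, 1.571]
wrist_force: [-0.3, -0.6, 0.6]
width: 0.0663
finger_force: 0.0
```

>>> servo_tool --commands '[-0.04,-0.039,0,0,0,0,0.066,-0.08,-0.078,0,0,0,0,0.066,-0.115,-0.111,0,0,0,0,0.066,-0.128,-0.1235,0,0,0,0,0.066,-0.128,-0.1235,0,0,0,0,0.066]'

```text
time: 38.17
tool_pos: [0.434, -0.1989, 0.1649]
ee_rot: [3.141, -0.001, 1.569]
wrist_force: [0.7, 0.2, -0.2]
width: 0.0661
finger_force: 0.0
```

```bash
python3 -c "
from h import *
obs()
sh=each({'SLS':[(.435,-.199)]})"
```

```text
{'time': 38.175, 'tool_pos': [0.434, -0.1989, 0.1649], 'ee_rot': [3.1408, -0.0005, 1.5687], 'width': 0.0661, 'finger_force': 0.0, 'wrist_force': [0.7003, 0.1663, -0.1558]}
SLS scene [ 0.4324 -0.1976] [1.05]
SLS top [ 0.4366 -0.2001] [1.03]
```

>>> servo_tool --commands '[0,0,0.04,0,0,0,0.066,0,0,0.08,0,0,0,0.066,0,0,0.12,0,0,0,0.066,0,0,0.145,0,0,0,0.066,0,0,0.15,0,0,0,0.066,0,0,0.15,0,0,0,0.066,0,0,0.15,0,0,0,0.035,0,0,0.15,0,0,0,0.035,0,0,0.15,0,0,0,0.035]'

```text
time: 39.4
tool_pos: [0.435, -0.199, 0.016]
ee_rot: [3.139, 0.001, 1.57]
wrist_force: [1.4, 0.4, 2.9]
width: 0.0411
finger_force: 30.0
```

>>> servo_tool --commands '[0,0,-0.03,0,0,0,0.035,0,0,-0.07,0,0,0,0.035,0.01,0,-0.1,0,0,0,0.035,0.035,0.015,-0.1,0,0,0,0.035,0.055,0.045,-0.1,0,0,0,0.035,0.0675,0.085,-0.1,0,0,0,0.035,0.0675,0.13,-0.1,0,0,0,0.035,0.0675,0.175,-0.1,0,0,0,0.035,0.0675,0.21,-0.1,0,0,0,0.035,0.0675,0.234,-0.1,0,0,0,0.035]'

```text
time: 40.65
tool_pos: [0.6689, -0.131, 0.1137]
ee_rot: [-3.14, -0.001, 1.571]
wrist_force: [-0.6, 0.2, -1.5]
width: 0.0418
finger_force: 30.0
```

>>> servo_tool --commands '[0,0.0105,0,0,0,0,0.035,0,0.0105,0,0,0,0,0.035,0,0.0105,0.02,0,0,0,0.035,0,0.0105,0.035,0,0,0,0.035,0,0.0105,0.043,0,0,0,0.035,0,0.0105,0.047,0,0,0,0.035,0,0.0105,0.0495,0,0,0,0.035,0,0.0105,0.0495,0,0,0,0.035]'

```text
time: 41.65
tool_pos: [0.679, -0.1313, 0.0662]
ee_rot: [3.14, 0.0, 1.571]
wrist_force: [-0.8, 0.0, -2.3]
width: 0.0413
finger_force: 30.0
```

Lower the last millimetre, release, retreat back to the left, away from everything.

>>> servo_tool --commands '[0,0,0.001,0,0,0,0.035,0,0,0.001,0,0,0,0.035,0,0,0.001,0,0,0,0.066,0,0,0.001,0,0,0,0.066,0,0,-0.02,0,0,0,0.066,0,0,-0.06,0,0,0,0.066,0,0,-0.11,0,0,0,0.066,0,-0.05,-0.13,0,0,0,0.066,0,-0.1,-0.15,0,0,0,0.066,0,-0.15,-0.15,0,0,0,0.066]'

```text
time: 42.9
tool_pos: [0.5282, -0.1315, 0.2176]
ee_rot: [3.137, 0.002, 1.571]
wrist_force: [-0.2, 0.3, 0.3]
width: 0.0659
finger_force: 0.0
```

>>> servo_tool --commands '[0,-0.05,0,0,0,0,0.066,0,-0.1,0,0,0,0,0.066,-0.05,-0.12,0,0,0,0,0.066,-0.1,-0.12,0,0,0,0,0.066,-0.15,-0.12,0,0,0,0,0.066,-0.18,-0.12,0,0,0,0,0.066,-0.18,-0.12,0,0,0,0,0.066]'

```text
time: 43.78
tool_pos: [0.408, -0.3126, 0.2146]
ee_rot: [-3.141, -0.001, 1.568]
wrist_force: [0.4, 0.8, -0.3]
width: 0.0657
finger_force: 0.0
```

```bash
python3 - <<'E'
from h import *
obs(); a=snapshot("scene"); b=snapshot("top")
cv2.imwrite("pics/f.png",cv2.resize(a["img"][80:350,130:430],None,fx=2.2,fy=2.2,interpolation=cv2.INTER_CUBIC))
cv2.imwrite("pics/g.png",cv2.resize(b["img"][100:230,300:450],None,fx=4,fy=4,interpolation=cv2.INTER_CUBIC))
E
```

```text
{'time': 43.775, 'tool_pos': [0.408, -0.3126, 0.2146], 'ee_rot': [-3.1407, -0.0009, 1.5675], 'width': 0.0657, 'finger_force': 0.0, 'wrist_force': [0.4398, 0.8017, -0.254]}
```

View pics/f.png

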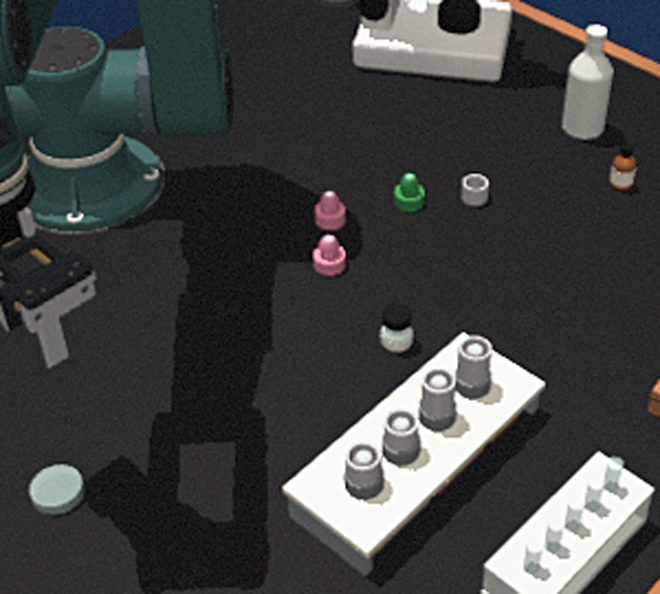

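View pics/g.png

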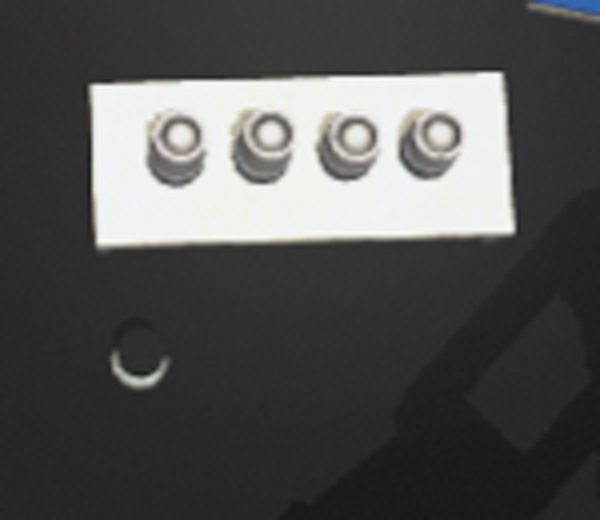

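The pictures show four sleeved lenses upright in a straight row at the middle of the board, at top-view pixels (175,150), (262,148), (348,148) and (432,145). The tall ones are at the robot's left, and the bystanders have not moved.

```bash
python3 -c "
from bench import close_job
print(close_job())"
```

```text
the job is handed in; nothing more can be done
None
```

I sleeved all four lenses present (two tall, two short), then stood them upright in one straight row along the middle of the shelf, about 18 mm apart with the tall ones at the left; the job is handed in at about 44 s, with no verdict returned.

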